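# Load a collet chuck into the assembly fixture

### The arm

A 6-joint arm with a two-finger parallel gripper is mounted at the origin on a cart in front of the work surface, level with it; the furniture and walls round the work are solid. World frame = base frame: x ahead of the robot, y to its left, z up, the work surface at z = 0. Lengths are in m, angles in rad, forces in N, time in s.
With the tool pointing down it reaches from about 0.35 to 0.975 m from the base axis. Payload 4.9 kg.
Tool frame: the origin (TCP) lies at the very end of the fingers, on their centre line; the grasp point (between the pads) lies manip.grip_point_offset behind it (manip.grip_point_offset is the distance from the TCP to the grasp point, in m); z points along the fingers, y is the line along which they close (so a half turn about z gives the same grasp; the last joint's range is limited). The gripper opens to 85 mm and grips with 20 to 120 N. Pads are 22 mm wide; open, the fingers measure 114 mm over their backs; the gripper's body (76 mm by 85 mm) begins 54 mm behind the grasp point. The pads swing forward as they close: fully open they stand 13 mm farther back than shut.
Start: joints at [-1.232, 0.053, 1.613, -0, 1.476, -0.119], TCP at [0.276, -0.561, 0.231] pointing down, gripper open.
Joint ranges: [-3.01, 3.01], [-1.01, 2.22], [0.06, 2.58], [-1.02, 4.17], [0.09, 2.62], [-3.14, 3.14]. Speed limits (rad/s): [2.57, 2.57, 3.14, 3.14, 3.14, 3.14].

### API

Orientations are given as a unit quaternion [w, x, y, z].
In Python, from plant import manip gives the robot as it stands.
- The arm moves only by the shell command python3 -m crank 'ROWS' [OPENING]. ROWS is JSON, a list of rows, each an object of numbers: "x", "y", "z": the shift along the tool's x, y, z in cm; "turn": the turn about the tool's z in rad. In form: [{"x": .., "y": .., "z": .., "turn": ..}, ...]. A call has 1 to 5 rows; each row shifts and turns the commanded pose from where the row before left it, along the tool's axes as they then stand; what a row does not reach is not made up. A row lasts 1/10 s, in which the tool goes at most 50 mm and 8.59 degrees, less where a joint would pass 70% of its speed; a pose out of reach is approached as far as the arm can. A call with a gripper value outside its range is refused whole. OPENING is the opening in per cent of the stroke, from 0 (shut) to 100 (fully open), set as the call begins (- or left out, the last holds). The fingers move at their own pace and stop on an object; the grip force is fixed at half the most. Time passes only in rows, so rows that do not move let the fingers close. It gives the time, the measured TCP pose, the force, the opening and the grip force at its end, in the units of the state.
- manip.state(): the state, without advancing time (a new reading comes with each control period).
- manip.grab_frame(name): name is "scene" or "top" or "wrist"; returns (picture, depth): 400x640x3 uint8, red, green, blue; 400x640 float32, m along the optical axis (not along the pixel's ray), 0 where there is no reading.
- manip.camera_model(name): a dict with "mtx" (3x3 intrinsics, pixels), "k1" (the pictures are not rectified: a ray, as slopes to the right and down, at radius r is drawn at 1 + k1 r^2 times it, then the intrinsics apply), "world_to_cam" (4x4, takes a point from world to camera coordinates). Camera axes: x right, y down, z forward; pixel columns grow to the right and rows downward; lengths in m; the calibration is good to about 2 mm. A picture is of the moment at which its call begins: read the wrist's pose just before it. camera_model takes no time and is no camera call; for the wrist camera it gives the pose at the moment of the call.
- manip.job_done(): hands the job in; it is judged then, once.
The state is a dict: "time": time; "joint_pos": joint angles; "joint_vel": joint speeds; "joint_efforts": joint torques, N m; "tool_pos": TCP position; "tool_rot": TCP orientation; "contact_force": force on the tool from outside, world axes, zero at the start; "ft_torque": the same for the moment, N m; "gripper_width": opening from 0.0 (shut) to 1.0 (fully open); "grasp_force": force on a finger pad.
Only numpy, scipy, OpenCV 4.12 (cv2) and the standard library are available. Lean on these libraries where they do the work, as an engineer would, in place of code of your own. Each camera call takes 0.05 s, during which the arm holds its last target. There are 200 camera calls.

### The job

Take the collet chuck, the tool holder with the hexagon nut, out of the leaning rack and stand it upright in the tapered socket of the assembly fixture. Turn it until the two driving dogs of the socket drop into the slots of its flange and its taper is fully home, then push the lock slide all the way in over its flange and let go. Set it in gently rather than dropping it, and leave the other things as they are.

Things in the scene. Friction and masses are not known exactly. Their poses are not given: they have to be found in the camera images.
- nut (a point): Centre of the hexagon nut of the collet chuck, the tool holder to load: rigid steel, 144 mm long, 0.6 to 0.85 kg. z runs along its axis from shank to nut. Nut 40 mm across flats; flats face +-y and 60 degrees either way from there; z -12 to +12, chuck top at z +16. Below it a neck, diameter 34, to z -36. It starts leaning in a rack pocket.
- chuck: The same chuck; origin on its axis at the gauge line, 57 mm below the nut's centre, axes as nut. Flange: diameter 50, z 2 to 21, with two driving slots on +x and -x, each 16 mm wide (across y), 8 mm deep radially, cut through the full flange height. Below the gauge line a 7:24 taper, diameter 31.8 narrowing to 17.8 at z -48, then a pull stud, diameter 11, to z -70.
- rack: Grey sheet-steel rack, fixed, 255 mm wide (y), 95 deep, 100 high; origin on the table under the middle pocket's gauge point. Three black bushes with plain tapered pockets 85 mm apart along y, gauge points 87 mm above the table, hold tool holders whose axes lean 25 degrees from vertical towards the rack's -x, flange 2 mm off the bush. A holder draws out along its own axis, 75 mm to be clear.
- seat (a point): Centre of the assembly fixture's tapered socket at its mouth, in the steel top face 88 mm above the table; z up, x and y the fixture's. Socket 7:24, diameter 31.8 at the mouth, 72 mm deep, matching the chuck: when home the chuck's gauge line is at this point, the nut's centre 57 mm above it. Fixed, grey; base 176x112 mm, housing diameter 84.
- fixture: Assembly fixture; origin under seat on the table. The socket is a stiffly swivelling sleeve (1 N m). On its face two dogs, 9 mm high, 12 wide, 18.5 to 28.5 mm from the axis, chamfered. The line through them stands anywhere within 26 degrees either side of the fixture's x axis; this angle is not given: look or feel. If they miss the slots, the flange rests on them, the chuck 7 mm too high.
- lock_knob (a point): Centre of the lock slide's black upright round knob: diameter 18, gripping length 34 (18 mm above and 16 below this point), steel slide 22 mm below. 52.5 mm above seat, on the fixture's -x side: 102 mm from the socket's axis when drawn back, 57 when in. The slide's 6 mm fork passes 3.5 mm above the flange of a seated chuck; it strikes the flange if the chuck is not home.
- lock (a joint): Travel of the lock slide in m along the fixture's +x: 0 drawn back, 0.045 fully in over the flange. It takes about 3 N and stays where it is left.
- sidelock: Another tool holder in the rack, same shank and flange, but a plain round nose, diameter 39, reaching 60 mm above the gauge line; leave it. Origin on its axis at the gauge line.
- arbor: A third tool holder in the rack, same shank and flange and a short stub, diameter 22, reaching 50 mm above the gauge line; leave it. Origin on its axis at the gauge line.
- vblock_a: Steel V-block 33x40x34 mm in front of the work; bystander. Origin at the centre of its underside.
- gblock: Steel gauge block 35x20x9 mm in front of the work; bystander. Origin at the centre of its underside.
- hexkey: Dark hex key 33x82x5 mm lying in front of the work; bystander. Origin at the centre of its underside.
- roll: Roll of masking tape, 100 mm across, 25 mm high, at the front left; bystander. Origin at the centre of its underside.

How it is judged:
On the way:
1. the chuck is fully home in the socket, dogs in its slots, before the lock slide is pushed in (z of nut in the frame of seat between 0.052 and 0.0595 m and horizontal distance between nut and seat below 0.004 m and angle between nut's own z axis and vertical below 0.05 rad and value of joint lock below 0.015 m), for 0.2 s.
At the end, for the whole second after the job is handed in: The chuck stands upright (within 3 degrees) on the socket's axis (within 4 mm), its nut's centre no more than 59.5 mm above the gauge line (57 when fully home), and the lock slide is pushed in to within 4 mm of its end stop and at rest (z of nut in the frame of seat between 0.052 and 0.0595 m and horizontal distance between nut and seat below 0.004 m and angle between nut's own z axis and vertical below 0.05 rad and value of joint lock above 0.041 m and velocity of joint lock below 0.01 m/s); the robot touches nothing.
It fails at once if the chuck is dropped into the fixture (it falls in faster than 0.45 m/s, a free fall of 10 mm) (linear speed of chuck above 0.45 m/s and horizontal distance between nut and seat below 0.03 m and z of nut in the frame of seat below 0.12 m).
It fails at once if another tool holder is disturbed (moved over 15 mm) (distance of any of sidelock, arbor from where it was at the start of the episode above 0.015 m).
It fails at once if a bystander is moved over 20 mm (distance of any of vblock_a, gblock, hexkey, roll from where it was at the start of the episode above 0.02 m).
It also fails if it takes over 59 s, if anything falls off the work surface, if the arm or the gripper's body presses on something with over 40 N, if the wrist force passes 120 N, or if a joint passes its speed limit or range.

## Working session

There is one attempt and no reset: what is moved stays moved. The work goes in short steps, Python scripts to look and compute and a shell command to move; the robot and the scene stay as the last step left them, time stands still between calls to the robot, and variables do not carry over. Pictures are saved under pics/ and viewed, at most 12 in all, crops included, and the job is handed in when it is done.

```bash
ls; mkdir -p pics
cat > h.py <<'E'
import numpy as np, cv2
from plant import manip
from scipy.spatial.transform import Rotation as R
def cloud(name):
    m=manip.camera_model(name); im,d=manip.grab_frame(name)
    K=np.array(m["mtx"]);k1=m["k1"]
    v,u=np.mgrid[0:400,0:640]
    a=cv2.undistortPoints(np.stack([u,v],-1).reshape(-1,1,2).astype(float),K,np.array([k1,0,0,0.])).reshape(400,640,2)
    P=np.dstack([a*d[...,None],d]); T=np.linalg.inv(np.array(m["world_to_cam"]))
    return im,d,P@T[:3,:3].T+T[:3,3]
def proj(name,p):
    m=manip.camera_model(name);T=np.array(m["world_to_cam"])
    return cv2.projectPoints(np.array(p,float).reshape(-1,3),cv2.Rodrigues(T[:3,:3])[0],T[:3,3],np.array(m["mtx"]),np.array([m["k1"],0,0,0.]))[0].reshape(-1,2)
def save(n,im): cv2.imwrite("pics/"+n+".png",im[...,::-1])
def rot(): 
    q=manip.state()["tool_rot"]; return R.from_quat([q[1],q[2],q[3],q[0]])
E
python3 - <<'E'
from h import *
for n in("scene","top"):
    im,d,P=cloud(n); np.savez(n+".npz",im=im,P=P,d=d); save(n,im)
print(manip.state(),manip.grip_point_offset)
E
```

```text
pics
{'time': 0.1, 'joint_pos': array([-1.23199048e+00,  5.32848466e-02,  1.61417148e+00,  6.10872313e-06,
        1.47599094e+00, -1.18988203e-01]), 'joint_vel': array([-0.00151864, -0.0015651 , -0.00369042, -0.00132194,  0.00038724,
       -0.00133618]), 'joint_efforts': array([-1.20349696e-04, -3.94905567e+01, -3.71363425e+01, -1.22603697e-04,
        3.93167313e-03, -1.07085233e-05]), 'tool_pos': array([ 0.27605021, -0.56010074,  0.23018083]), 'tool_rot': array([-9.22047611e-04,  9.73916904e-01,  2.26903071e-01, -9.86923790e-05]), 'contact_force': array([-0.07264747,  0.28266721,  0.22657977]), 'ft_torque': array([-0.02266876, -0.0502231 ,  0.02645058]), 'grasp_force': 0.0, 'gripper_width': 1.0004022070196608} 0.0187
```

View pics/scene.png

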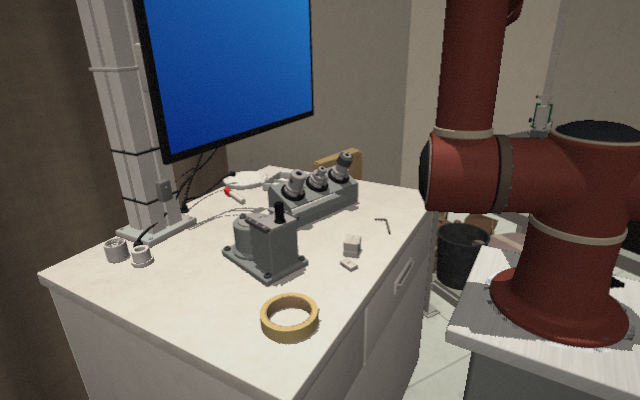

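View pics/top.png

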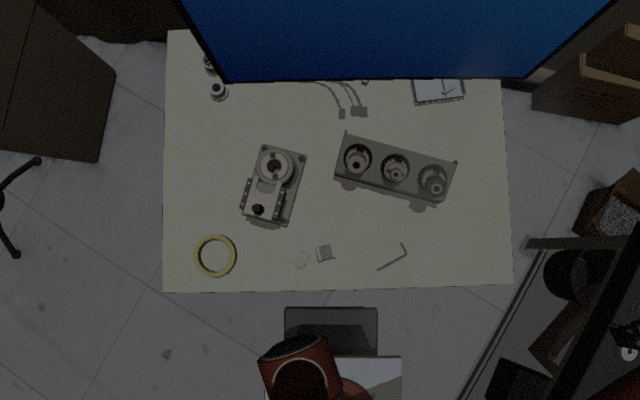

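Run:
```python
from h import *
t=np.load("top.npz");s=np.load("scene.npz")
a=cv2.resize(t["im"][125:235,230:470],(800,367),interpolation=cv2.INTER_CUBIC)
b=cv2.resize(s["im"][145:245,220:370],(345,230),interpolation=cv2.INTER_CUBIC)
c=np.zeros((600,800,3),np.uint8);c[:367]=np.clip(a*1.6,0,255);c[368:598,:345]=b
save("crop",c)
P=t["P"]
for n,(u,v) in dict(tA=(360,164),mB=(398,174),rC=(433,186),hub=(275,165),knob=(258,210),tape=(215,237)).items():
    Q=P[v-22:v+23,u-22:u+23].reshape(-1,3); 
    print(n,P[v,u].round(3), Q[Q[:,2].argsort()[-30:]].mean(0).round(3), Q[:,2].max().round(3))
```

```text
tA [ 0.578 -0.05   0.144] [ 0.56  -0.036  0.299] 1.051
mB [ 0.56  -0.13   0.134] [ 0.509 -0.074  0.472] 1.051
rC [ 0.533 -0.199  0.153] [ 0.499 -0.133  0.457] 1.051
hub [0.593 0.137 0.042] [0.514 0.119 0.307] 1.051
knob [0.48  0.155 0.158] [0.462 0.117 0.428] 1.051
tape [0.427 0.274 0.025] [0.407 0.186 0.335] 1.051
```

View pics/crop.png

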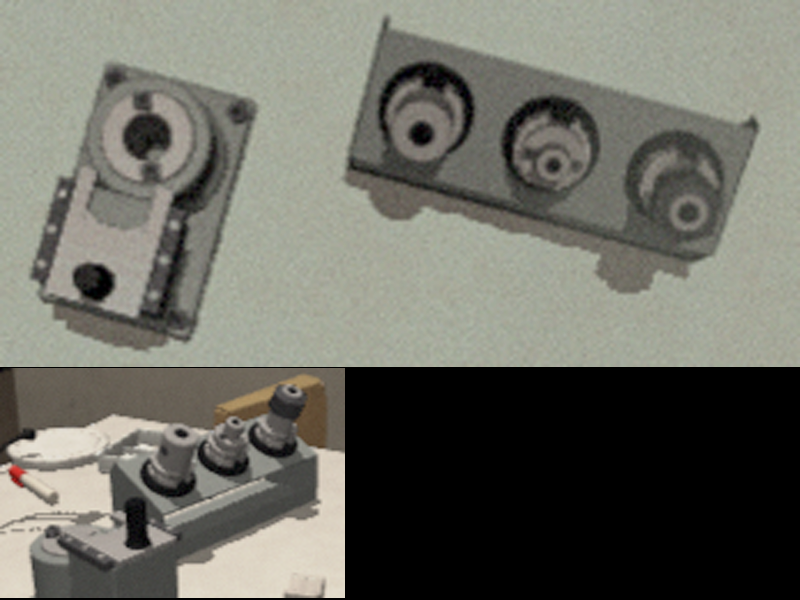

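The top view shows the collet chuck (dark hex nut) in the rightmost pocket, nut top at about (436,189). The socket is at about (274,166), with its dogs at (273,155) and (275,177). The knob is at about (258,209).

```bash
cat >> h.py <<'E'
def ray(name,uv,z):
    m=manip.camera_model(name);T=np.linalg.inv(np.array(m["world_to_cam"]))
    a=cv2.undistortPoints(np.array(uv,float).reshape(-1,1,2),np.array(m["mtx"]),np.array([m["k1"],0,0,0.])).reshape(-1,2)
    D=np.c_[a,np.ones(len(a))]@T[:3,:3].T; t=(np.broadcast_to(z,len(a))-T[2,3])/D[:,2]
    return T[:3,3]+D*t[:,None]
E
python3 - <<'E'
from h import *
c=lambda *p:[(230+u/3.333,125+v/3.333) for u,v in p]
r=lambda p,z:ray("top",c(*p),z).round(4)
b=r([(425,108),(551,145),(675,178)],.087);print("bush",b)
n=r([(688,212),(420,132),(553,164)],[.153,.141,.132]);print("tops",n)
d=r([(143,100),(150,172)],.097);print("dogs",d,np.degrees(np.arctan2(*(d[0]-d[1])[[1,0]])))
s=r([(147,136)],.088);k=r([(92,281)],.1585);print("seat",s,"knob",k,np.degrees(np.arctan2(*(s-k)[0][[1,0]])),np.linalg.norm((s-k)[0,:2]))
print("rack y ang",np.degrees(np.arctan2(*(b[0]-b[2])[[1,0]])),"cam",np.linalg.inv(manip.camera_model("top")["world_to_cam"])[:3,3])
print(rot().as_matrix().round(3)); print(np.linalg.inv(manip.camera_model("wrist")["world_to_cam"]).round(3), manip.camera_model("wrist")["mtx"])
E
```

```text
bush [[ 0.6031 -0.0492  0.087 ]
 [ 0.5794 -0.1322  0.087 ]
 [ 0.5585 -0.2142  0.087 ]]
tops [[ 0.5275 -0.206   0.153 ]
 [ 0.5772 -0.0424  0.141 ]
 [ 0.5595 -0.1264  0.132 ]]
dogs [[0.6047 0.1352 0.097 ]
 [0.5573 0.1295 0.097 ]] 6.857072334099247
seat [[0.5825 0.1331 0.088 ]] knob [[0.4812 0.156  0.1585]] -12.738243046118262 0.10385615051599015
rack y ang 74.87424346929606 cam [0.41100083 0.01763875 1.05119379]
[[ 0.897  0.442 -0.001]
 [ 0.442 -0.897  0.002]
 [ 0.    -0.002 -1.   ]]
[[ 0.441 -0.858 -0.262  0.344]
 [-0.897 -0.422 -0.128 -0.527]
 [-0.001  0.292 -0.956  0.373]
 [ 0.     0.     0.     1.   ]] [[283.85880457   0.         323.21878213]
 [  0.         283.85880457 199.7206269 ]
 [  0.           0.           1.        ]]
```

```bash
python3 -m crank '[{"x":3.87,"y":-2,"z":-0.2},{"x":3.87,"y":-2,"z":-0.2},{"x":3.87,"y":-2,"z":-0.2},{"x":3.87,"y":-2,"z":-0.2},{"x":3.87,"y":-2,"z":-0.2}]' 100; python3 -m crank '[{"x":3.87,"y":-2,"z":-0.2},{"x":3.87,"y":-2,"z":-0.2},{"x":3.87,"y":-2,"z":-0.2},{"x":3.87,"y":-2,"z":-0.2},{"x":3.87,"y":-2,"z":-0.2}]';  python3 -m crank '[{"turn":0.144},{"turn":0.144},{"turn":0.144},{"turn":0.144},{"turn":0.144}]'; python3 -m crank '[{"x":0},{"x":0}]'
python3 - <<'E'
from h import *
s=manip.state();print(s["tool_pos"],rot().as_matrix().round(3),s["joint_pos"])
im,d,P=cloud("wrist");np.savez("w1.npz",im=im,P=P,d=d)
p=proj("wrist",[.5345,-.208,.1387])[0];print(p)
u,v=p.astype(int);u0,v0=max(0,min(u-160,320)),max(0,min(v-120,160));print(u0,v0)
save("w1",cv2.resize(im[v0:v0+240,u0:u0+320],(800,600),interpolation=cv2.INTER_CUBIC))
E
```

```text
[ 0.27605021 -0.56010074  0.23018083] [[ 0.897  0.442 -0.001]
 [ 0.442 -0.897  0.002]
 [ 0.    -0.002 -1.   ]] [-1.23199048e+00  5.32848466e-02  1.61417148e+00  6.10872313e-06
  1.47599094e+00 -1.18988203e-01]
[ 106.55512226 -193.65818121]
0 0schema error: expected keys x, y, z, turn
schema error: expected keys x, y, z, turn
schema error: expected keys x, y, z, turn
schema error: expected keys x, y, z, turn
```

View pics/w1.png

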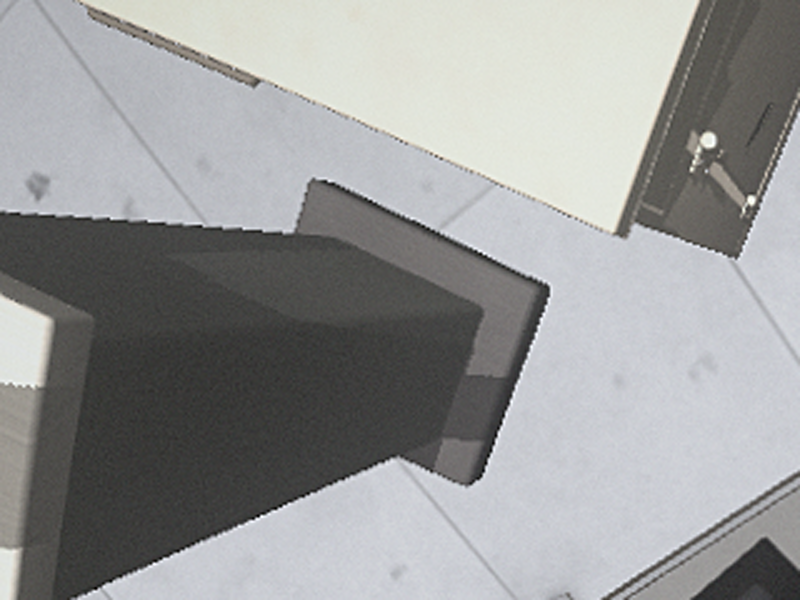

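The moves were refused because every row needs all four keys. The picture, taken at the start pose, shows only floor and the table edge.

```bash
python3 -m crank '[{"x":3.87,"y":-2,"z":-0.2,"turn":0},{"x":3.87,"y":-2,"z":-0.2,"turn":0},{"x":3.87,"y":-2,"z":-0.2,"turn":0},{"x":3.87,"y":-2,"z":-0.2,"turn":0},{"x":3.87,"y":-2,"z":-0.2,"turn":0}]' 100 && python3 -m crank '[{"x":3.87,"y":-2,"z":-0.2,"turn":0},{"x":3.87,"y":-2,"z":-0.2,"turn":0},{"x":3.87,"y":-2,"z":-0.2,"turn":0},{"x":3.87,"y":-2,"z":-0.2,"turn":0},{"x":3.87,"y":-2,"z":-0.2,"turn":0}]' &&  python3 -m crank '[{"x":0,"y":0,"z":0,"turn":0.144},{"x":0,"y":0,"z":0,"turn":0.144},{"x":0,"y":0,"z":0,"turn":0.144},{"x":0,"y":0,"z":0,"turn":0.144},{"x":0,"y":0,"z":0,"turn":0.144}]' && python3 -m crank '[{"x":0,"y":0,"z":0,"turn":0}]'
python3 - <<'E'
from h import *
s=manip.state();print(s["tool_pos"],rot().as_matrix().round(3),s["joint_pos"])
im,d,P=cloud("wrist");np.savez("w1.npz",im=im,P=P,d=d)
p=proj("wrist",[.5345,-.208,.1387])[0];print(p)
u,v=p.astype(int);u0,v0=max(0,min(u-160,320)),max(0,min(v-120,160));print(u0,v0)
save("w2",cv2.resize(im[v0:v0+240,u0:u0+320],(800,600),interpolation=cv2.INTER_CUBIC))
E
```

```text
time: 0.65
tool_pos: [0.4062, -0.3838, 0.241]
tool_rot: [-0.0, 0.974, 0.227, -0.0]
contact_force: [0.8, -0.3, 0.3]
gripper_width: 1.0
grasp_force: 0.0
time: 1.15
tool_pos: [0.5356, -0.2085, 0.2511]
tool_rot: [-0.0, 0.974, 0.227, -0.0]
contact_force: [0.4, -0.9, -0.2]
gripper_width: 1.004
grasp_force: 0.0
time: 1.65
tool_pos: [0.5348, -0.2099, 0.2508]
tool_rot: [-0.0, 0.991, -0.134, -0.0]
contact_force: [-0.7, 0.7, 0.0]
gripper_width: 0.996
grasp_force: 0.0
time: 1.75
tool_pos: [0.5348, -0.21, 0.2509]
tool_rot: [-0.0, 0.991, -0.131, -0.0]
contact_force: [1.2, -0.0, 0.1]
gripper_width: 0.996
grasp_force: 0.0
[ 0.53477058 -0.21003406  0.25085496] [[ 0.966 -0.259 -0.001]
 [-0.259 -0.966  0.   ]
 [-0.001 -0.    -1.   ]] [-5.03745332e-01 -7.73811939e-02  1.70928753e+00 -1.87092503e-05
  1.51049985e+00  1.32888250e+00]
[321.83152497 198.11020105]
161 78
```

View pics/w2.png

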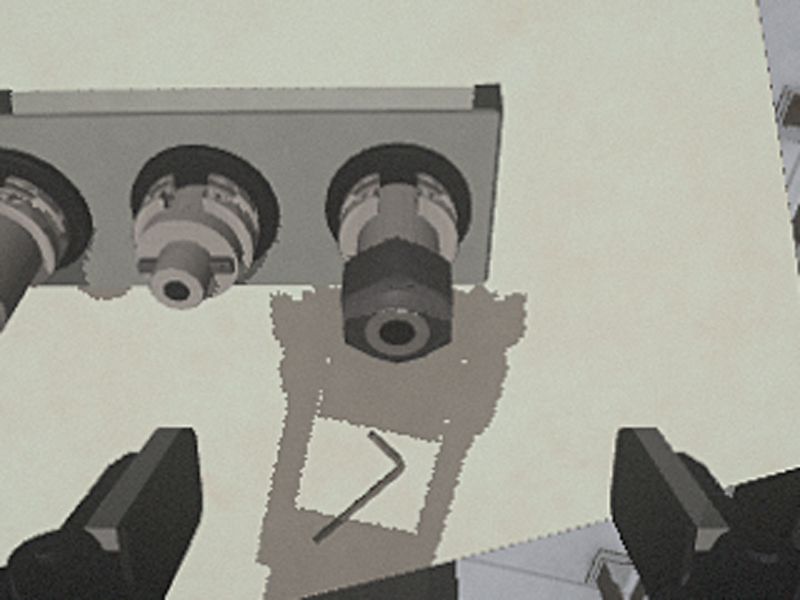

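The nut flats face left/right in the picture, so they line up with the tool's y. A flange slot shows at the far side, which puts the slots along tool x. The nut centre is at about (320,198) in the full frame, roughly 3 mm to tool −y. I'll go down and grip.

```bash
python3 -m crank '[{"x":0,"y":-0.3,"z":3.4,"turn":0},{"x":0,"y":0,"z":3.4,"turn":0},{"x":0,"y":0,"z":3.3,"turn":0},{"x":0,"y":0,"z":3.2,"turn":0},{"x":0,"y":0,"z":0,"turn":0}]' && python3 -m crank '[{"x":0,"y":0,"z":0,"turn":0},{"x":0,"y":0,"z":0,"turn":0},{"x":0,"y":0,"z":0,"turn":0},{"x":0,"y":0,"z":0,"turn":0},{"x":0,"y":0,"z":0,"turn":0}]' 0 &&  python3 -m crank '[{"x":0,"y":0,"z":0,"turn":0},{"x":0,"y":0,"z":0,"turn":0},{"x":0,"y":0,"z":0,"turn":0},{"x":0,"y":0,"z":0,"turn":0},{"x":0,"y":0,"z":0,"turn":0}]'
```

```text
time: 2.3
tool_pos: [0.5321, -0.2053, 0.1125]
tool_rot: [-0.002, 0.992, -0.13, -0.005]
contact_force: [-0.2, 0.1, -0.5]
gripper_width: 1.003
grasp_force: 0.0
time: 2.8
tool_pos: [0.5373, -0.2075, 0.1211]
tool_rot: [0.0, 0.991, -0.131, 0.002]
contact_force: [-1.3, 3.7, 6.1]
gripper_width: 0.461
grasp_force: 62.1
time: 3.3
tool_pos: [0.5373, -0.2074, 0.1211]
tool_rot: [0.0, 0.991, -0.131, 0.002]
contact_force: [0.5, 2.7, 6.5]
gripper_width: 0.455
grasp_force: 62.1
```

```bash
python3 -m crank '[{"x":-0.3,"y":0,"z":-0.64,"turn":0},{"x":-0.7,"y":0,"z":-1.5,"turn":0},{"x":-0.8,"y":0,"z":-1.72,"turn":0},{"x":-0.9,"y":0,"z":-1.93,"turn":0},{"x":-0.9,"y":0,"z":-1.93,"turn":0}]' && python3 -m crank '[{"x":-0.8,"y":0,"z":-1.72,"turn":0},{"x":0,"y":0,"z":-3,"turn":0},{"x":0,"y":0,"z":-4,"turn":0},{"x":0,"y":0,"z":-2,"turn":0},{"x":0,"y":0,"z":0,"turn":0}]'
python3 - <<'E'
from h import *
s=manip.state();print(s["tool_pos"],rot().as_matrix().round(3),s["joint_pos"],s["contact_force"])
im,d,P=cloud("wrist");np.savez("w2.npz",im=im,P=P,d=d);im2,_,_=cloud("scene")
save("w3",np.hstack([cv2.resize(im,(480,300)),im2[50:350,240:560]]))
E
```

```text
time: 3.8
tool_pos: [0.4994, -0.1974, 0.1944]
tool_rot: [-0.0, 0.991, -0.131, -0.002]
contact_force: [-0.1, -0.7, -5.9]
gripper_width: 0.457
grasp_force: 65.0
time: 4.3
tool_pos: [0.4942, -0.1966, 0.3062]
tool_rot: [0.001, 0.991, -0.131, 0.003]
contact_force: [0.2, -0.2, -5.9]
gripper_width: 0.456
grasp_force: 65.3
[ 0.49416603 -0.19659939  0.30618024] [[ 0.966 -0.259  0.005]
 [-0.259 -0.966 -0.003]
 [ 0.006  0.002 -1.   ]] [-5.18372692e-01 -2.09036875e-01  1.73691277e+00 -4.59598663e-04
  1.60765093e+00  1.31449388e+00] [ 0.20796029 -0.22081656 -5.93203887]
```

View pics/w3.png

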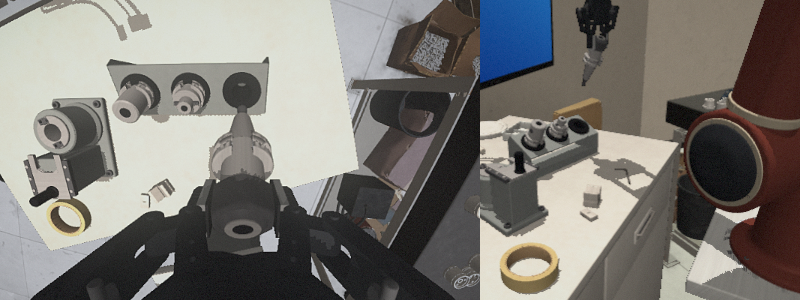

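The wrist view shows the chuck firmly gripped and clear, with its stud leaning towards tool +x. The fixture is unobstructed at the left. I'll move alongside it with the slots turned to the dog line and re-measure.

```bash
python3 -m crank '[{"x":-0.2,"y":-2.5,"z":0,"turn":-0.064},{"x":-0.2,"y":-4,"z":0,"turn":-0.064},{"x":-0.2,"y":-4,"z":0,"turn":-0.064},{"x":-0.2,"y":-4,"z":0,"turn":-0.064},{"x":-0.2,"y":-4,"z":0,"turn":-0.064}]' && python3 -m crank '[{"x":-0.2,"y":-3.5,"z":0,"turn":-0.064},{"x":-0.2,"y":-2,"z":0,"turn":0},{"x":0,"y":0,"z":0,"turn":0},{"x":0,"y":0,"z":0,"turn":0}]'
python3 - <<'E'
from h import *
s=manip.state();print(s["tool_pos"],rot().as_matrix().round(3),s["joint_pos"],s["contact_force"])
im,d,P=cloud("wrist");np.savez("w3.npz",im=im,P=P,d=d)
p=proj("wrist",[[.5825,.133,.088],[.481,.156,.1585]]);print(p)
o=np.zeros((600,800,3),np.uint8); u,v=p[0].astype(int);u0,v0=max(0,min(u-80,480)),max(0,min(v-60,280));print(u0,v0)
o[:300,:480]=cv2.resize(im,(480,300)); o[300:,:400]=cv2.resize(im[v0:v0+120,u0:u0+160],(400,300),interpolation=cv2.INTER_CUBIC)
save("w4",o)
E
```

```text
time: 4.9
tool_pos: [0.5047, -0.01, 0.2987]
tool_rot: [-0.001, 1.0, 0.03, -0.003]
contact_force: [0.4, 0.8, -6.4]
gripper_width: 0.459
grasp_force: 65.0
time: 5.3
tool_pos: [0.4966, 0.043, 0.2997]
tool_rot: [0.0, 0.998, 0.061, -0.002]
contact_force: [-0.0, -0.7, -6.4]
gripper_width: 0.457
grasp_force: 65.1
[0.49659505 0.04298102 0.29973141] [[ 0.992  0.122 -0.005]
 [ 0.122 -0.992 -0.   ]
 [-0.005 -0.    -1.   ]] [-6.26865215e-02 -2.83731465e-01  1.80945652e+00 -6.94841570e-04
  1.62051531e+00  1.38529918e+00] [-0.04189419 -0.66529448 -6.38070566]
[[256.18357691  95.28377582]
 [213.73876998 190.87311414]]
176 35
```

View pics/w4.png

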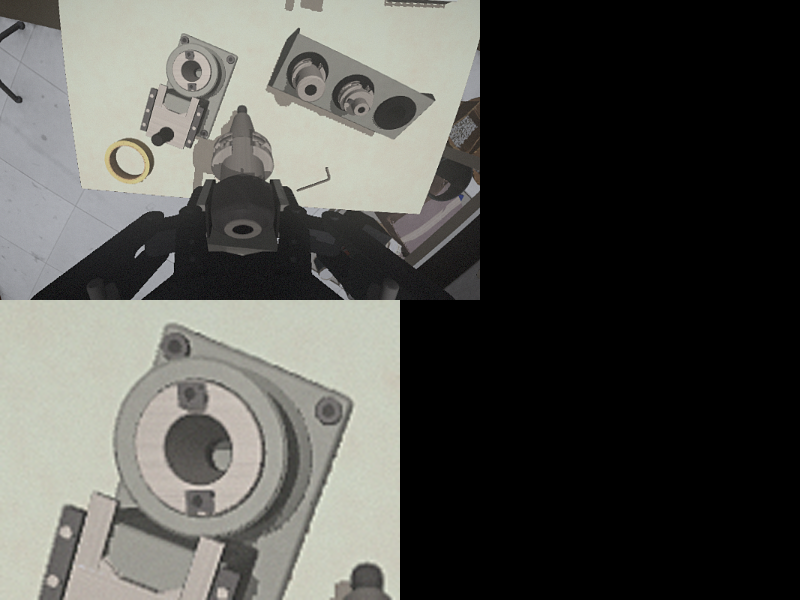

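Run:
```python
from h import *
w=np.load("w3.npz");P=w["P"]
d=ray("wrist",[(252.8,73.4),(256,115.8)],.097);print("dogs",d.round(4),np.degrees(np.arctan2(*(d[0]-d[1])[[1,0]])),np.linalg.norm(d[0]-d[1]),"mid",d.mean(0).round(4))
print("seat",ray("wrist",[(255.6,94.3)],.088).round(4))
s=manip.state();Rm=rot().as_matrix();c=np.array([.5825,.1325,.1])
L=(P-s["tool_pos"])@Rm
m=(w["d"]>0)&(np.abs(L[...,1])<.004)&(L[...,2]<.14)&(L[...,0]>-.05)&(L[...,0]<.09)
Q=L[m];o=Q[:,0].argsort();Q=Q[o]
for i in range(0,len(Q),max(1,len(Q)//40)):print((Q[i]*1000).round(1),end=" ")
```

```text
dogs [[0.6055 0.1362 0.097 ]
 [0.5593 0.1298 0.097 ]] 7.932759618581987 0.04662873707987322 mid [0.5824 0.133  0.097 ]
seat [[0.5835 0.1338 0.088 ]]
[-20.9   2.  -25.8] [-14.6  -2.4 -28.4] [ -9.2   1.8 -31.1] [ -2.6   3.5 -35.5] [  0.8  -3.6 -36. ] [  3.8   0.8 -35.8] [  6.4   3.  -34.5] [  9.9  -2.7 -34.6] [ 10.7   1.7 -74.5] [ 10.9   0.3 -35.4] [ 11.1  -3.4 -82.1] [ 11.2  -3.9 -35.9] [ 11.3  -3.2 -90.5] [ 11.4  -1.5 -88.9] [ 11.5  -2.8 -86. ] [ 11.6  -1.7 -87.3] [ 11.7  -2.4 -93.4] [ 11.8  -2.4 -91.7] [ 11.9  -2.2 -88.4] [ 12.   -1.7 -87.3] [ 12.1  -1.8 -77. ] [ 12.2  -2.9 -81.4] [ 12.3  -1.5 -79.9] [ 12.5   2.5 -90.3] [ 12.7  -1.  -88.5] [ 13.3  -3.6 -31.1] [ 14.5   3.5 -28.8] [ 16.1  -0.1 -28.9] [ 17.8  -0.5 -26.4] [ 18.9  -3.7 -21.5] [19.8  0.6 -6.5] [21.  -2.5 -3.9] [23.  -2.   1.3] [25.6  3.5  7. ] [28.2 -2.1  9.6] [31.2  1.3 15.6] [34.5  3.4 29.1] [37.6  1.  38.4] [41.4  1.8 50.2] [46.1 -1.7 65.1] [51.4  0.6 90.6]
```

```bash
python3 -m crank '[{"x":1.7,"y":-2.6,"z":0,"turn":0},{"x":1.7,"y":-2.6,"z":0,"turn":0},{"x":1.7,"y":-2.6,"z":0,"turn":0},{"x":0,"y":0,"z":2,"turn":0},{"x":0,"y":0,"z":3,"turn":0}]' && python3 -m crank '[{"x":0,"y":0,"z":2,"turn":0},{"x":0,"y":0,"z":0,"turn":0},{"x":0,"y":0,"z":0,"turn":0}]'
python3 - <<'E'
from h import *
im,d,P=cloud("wrist")
s=manip.state();L=(P-s["tool_pos"])@rot().as_matrix()
print(s["tool_pos"])
a=cv2.resize(im[60:360,160:480],(640,600)); save("w5",a)
E
```

```text
time: 5.85
tool_pos: [0.5406, 0.1261, 0.2536]
tool_rot: [0.0, 0.998, 0.061, 0.002]
contact_force: [-0.5, -1.0, -7.5]
gripper_width: 0.458
grasp_force: 65.2
time: 6.15
tool_pos: [0.5388, 0.1255, 0.232]
tool_rot: [0.0, 0.998, 0.06, -0.001]
contact_force: [0.2, 0.5, -5.6]
gripper_width: 0.456
grasp_force: 65.0
[0.53956327 0.12574844 0.23360886]
```

View pics/w5.png

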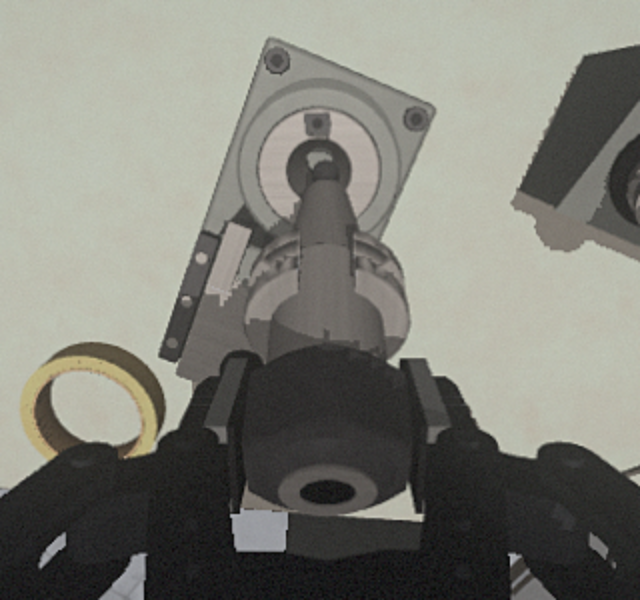

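The stud tip (326,170) sits just above the socket, whose ring centre column is about 320, so it needs about 2.5 mm to tool −y. I'll shift and lower the tip into the mouth.

```bash
python3 -m crank '[{"x":-0.1,"y":-0.25,"z":1.5,"turn":0},{"x":0,"y":0,"z":1.8,"turn":0},{"x":0,"y":0,"z":1.5,"turn":0},{"x":0,"y":0,"z":1.0,"turn":0},{"x":0,"y":0,"z":0,"turn":0}]' && python3 -m crank '[{"x":0.6,"y":0,"z":0,"turn":0},{"x":0.6,"y":0,"z":0,"turn":0},{"x":0.6,"y":0,"z":0,"turn":0},{"x":0,"y":0,"z":0,"turn":0}]'
```

```text
time: 6.7
tool_pos: [0.5363, 0.1287, 0.1724]
tool_rot: [0.0, 0.998, 0.061, -0.002]
contact_force: [0.7, -0.2, -6.3]
gripper_width: 0.457
grasp_force: 65.0
time: 7.1
tool_pos: [0.5555, 0.1309, 0.1755]
tool_rot: [0.0, 0.998, 0.061, -0.001]
contact_force: [-4.8, -0.9, -3.5]
gripper_width: 0.455
grasp_force: 64.8
```

```bash
python3 -m crank '[{"x":0.7,"y":0,"z":0,"turn":0},{"x":0.7,"y":0,"z":0,"turn":0},{"x":0.7,"y":0,"z":0,"turn":0},{"x":0.7,"y":0,"z":0,"turn":0},{"x":0.7,"y":0,"z":0,"turn":0}]' && python3 -m crank '[{"x":0,"y":0,"z":0,"turn":0},{"x":0,"y":0,"z":0,"turn":0}]'
python3 - <<'E'
from h import *
im,d,P=cloud("wrist");s=manip.state();L=(P-s["tool_pos"])@rot().as_matrix()
print(s["tool_pos"],rot().as_matrix()[:,0])
m=(d>0)&(np.abs(L[...,1])<.004)&(L[...,2]<.14)&(L[...,0]>-.05)&(L[...,0]<.06)
Q=L[m];Q=Q[Q[:,2].argsort()]
for i in range(0,len(Q),max(1,len(Q)//50)):print((Q[i,[0,2]]*1000).round(1),end=" ")
a=cv2.resize(im[60:360,160:480],(640,600)); save("w6",a)
E
```

```text
time: 7.6
tool_pos: [0.59, 0.1353, 0.1754]
tool_rot: [-0.0, 0.998, 0.061, -0.001]
contact_force: [-4.9, -0.3, -2.9]
gripper_width: 0.456
grasp_force: 63.7
time: 7.8
tool_pos: [0.5903, 0.1353, 0.1752]
tool_rot: [-0.0, 0.998, 0.061, 0.0]
contact_force: [-4.0, 0.2, -3.7]
gripper_width: 0.453
grasp_force: 63.5
[0.59020558 0.13530529 0.17515785] [9.92581039e-01 1.21584260e-01 3.85590208e-04]
[ 13.8 -95.4] [ 13.1 -93.8] [ 12.  -93.2] [ 11.6 -92.4] [ 12.4 -91.7] [ 12.2 -91. ] [ 11.3 -90.3] [ 12.7 -89.4] [ 12.5 -88.7] [ 11.7 -87.8] [ 12.5 -86.9] [ 12.5 -86. ] [ 11.2 -85.1] [ 12.7 -84.3] [ 12.  -83.3] [ 11.3 -82.3] [ 11.3 -81.3] [ 11.3 -80.2] [ 11.2 -79. ] [ 11.8 -77.8] [ 11.4 -75.9] [ 10.4 -74.5] [ -0.1 -35.6] [  0.2 -35.2] [-12.9 -34.9] [  5.  -34.7] [ -6.1 -34.5] [ -1.  -34.3] [-15.3 -34.1] [-17.8 -33.9] [-12.9 -33.6] [  7.4 -32.9] [ 11.3 -31.9] [  9.9 -31.3] [ 11.6 -30.7] [ 12.7 -30. ] [-24.8 -29.3] [ 14.2 -27.2] [ 16.4 -22.5] [ 16.  -17.4] [ 17.1 -11.6] [12.2  6.2] [12.6 14.3] [13.2 24.6] [12.4 40.5] [ 9.7 67.2] [16.4 78.3] [21.3 85.5] [25.3 90.2] [29.2 91.7]
```

View pics/w6.png

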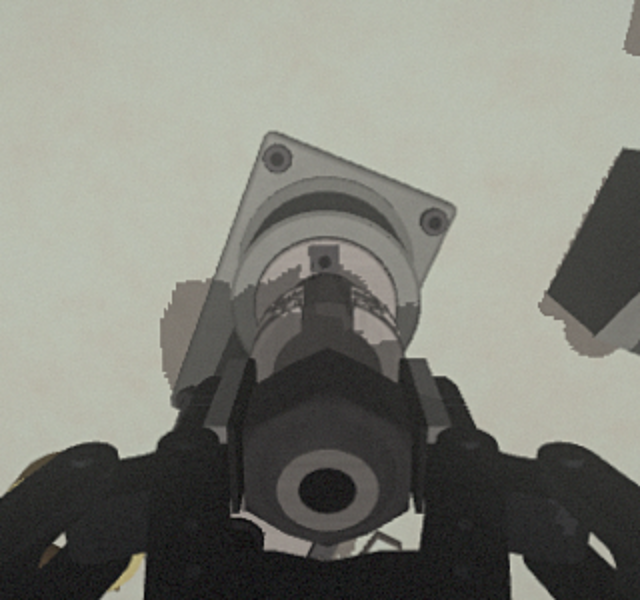

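The chuck is now almost upright, and its slot (325,310) lines up with the far dog (325,258). I'll shift over the axis and lower it slowly.

```bash
python3 -m crank '[{"x":-0.1,"y":0.05,"z":0.6,"turn":0},{"x":-0.1,"y":0.05,"z":0.6,"turn":0},{"x":0,"y":0,"z":0.6,"turn":0},{"x":0,"y":0,"z":0.6,"turn":0},{"x":0,"y":0,"z":0.6,"turn":0}]' && python3 -m crank '[{"x":0,"y":0,"z":0.4,"turn":0},{"x":0,"y":0,"z":0.3,"turn":0},{"x":0,"y":0,"z":0.2,"turn":0},{"x":0,"y":0,"z":0,"turn":0}]'
```

```text
time: 8.35
tool_pos: [0.5874, 0.1342, 0.1437]
tool_rot: [-0.0, 0.998, 0.061, -0.001]
contact_force: [-5.3, 0.8, -3.8]
gripper_width: 0.449
grasp_force: 63.6
time: 8.75
tool_pos: [0.5869, 0.1346, 0.1343]
tool_rot: [-0.001, 0.998, 0.061, -0.002]
contact_force: [-5.0, 1.8, -4.0]
gripper_width: 0.458
grasp_force: 63.5
```

```bash
python3 -m crank '[{"x":0,"y":0,"z":0.15,"turn":0},{"x":0,"y":0,"z":0.15,"turn":0},{"x":0,"y":0,"z":0,"turn":0}]' && python3 -m crank '[{"x":0,"y":0,"z":0.15,"turn":0},{"x":0,"y":0,"z":0.15,"turn":0},{"x":0,"y":0,"z":0,"turn":0}]' && python3 -m crank '[{"x":0,"y":0,"z":0.15,"turn":0},{"x":0,"y":0,"z":0,"turn":0}]'
```

```text
time: 9.05
tool_pos: [0.5868, 0.1348, 0.1315]
tool_rot: [-0.001, 0.998, 0.061, -0.002]
contact_force: [-7.2, 2.4, -2.5]
gripper_width: 0.454
grasp_force: 63.6
time: 9.35
tool_pos: [0.5875, 0.1349, 0.1291]
tool_rot: [-0.001, 0.998, 0.061, -0.001]
contact_force: [-6.7, 3.4, -2.0]
gripper_width: 0.458
grasp_force: 63.8
time: 9.55
tool_pos: [0.5879, 0.1351, 0.1282]
tool_rot: [-0.001, 0.998, 0.061, -0.001]
contact_force: [-4.8, 2.8, -0.5]
gripper_width: 0.457
grasp_force: 64.0
```

```bash
python3 -m crank '[{"x":-0.1,"y":-0.05,"z":0.1,"turn":0},{"x":0,"y":0,"z":0.1,"turn":0},{"x":0,"y":0,"z":0,"turn":0}]' && python3 -m crank '[{"x":0,"y":0,"z":0.1,"turn":0},{"x":0,"y":0,"z":0.1,"turn":0},{"x":0,"y":0,"z":0,"turn":0}]' && python3 -m crank '[{"x":0,"y":0,"z":0.2,"turn":0},{"x":0,"y":0,"z":0,"turn":0}]'
```

```text
time: 9.85
tool_pos: [0.5881, 0.1352, 0.1275]
tool_rot: [-0.001, 0.998, 0.061, 0.001]
contact_force: [-3.9, 3.2, 2.4]
gripper_width: 0.452
grasp_force: 64.4
time: 10.15
tool_pos: [0.5889, 0.1354, 0.1265]
tool_rot: [-0.001, 0.998, 0.061, 0.002]
contact_force: [-3.4, 4.0, 5.6]
gripper_width: 0.453
grasp_force: 64.6
time: 10.35
tool_pos: [0.5893, 0.1356, 0.1259]
tool_rot: [-0.001, 0.998, 0.061, 0.003]
contact_force: [-5.9, 3.7, 9.8]
gripper_width: 0.456
grasp_force: 65.1
```

```bash
python3 -m crank '[{"x":0,"y":0,"z":0.3,"turn":0},{"x":0,"y":0,"z":0.3,"turn":0},{"x":0,"y":0,"z":0,"turn":0}]' && python3 -m crank '[{"x":0,"y":0,"z":0.3,"turn":0},{"x":0,"y":0,"z":0,"turn":0}]'
python3 - <<'E'
from h import *
im,d,P=cloud("wrist");np.savez("w7.npz",im=im,P=P,d=d)
s=manip.state();L=(P-s["tool_pos"])@rot().as_matrix()
m=(d>0)&(np.abs(L[...,1])<.012)&(L[...,2]<.14)&(L[...,0]>-.05)&(L[...,0]<.06)
W=P[m]
for z in np.arange(.084,.17,.004):
    k=np.abs(W[:,2]-z)<.002
    if k.any(): print(z.round(3),k.sum(),(np.median(W[k],0)*1000).round(1),(L[m][k][:,0].max()*1000).round(1))
E
```

```text
time: 10.65
tool_pos: [0.59, 0.1358, 0.1256]
tool_rot: [-0.001, 0.998, 0.061, 0.003]
contact_force: [-19.2, 1.9, 32.0]
gripper_width: 0.456
grasp_force: 67.7
time: 10.85
tool_pos: [0.5902, 0.1358, 0.1255]
tool_rot: [-0.001, 0.998, 0.061, 0.003]
contact_force: [-26.5, 1.0, 44.0]
gripper_width: 0.459
grasp_force: 69.1
0.084 626 [618.2 139.4  84.7] 34.2
0.088 347 [609.6 137.7  87.8] 30.8
0.092 84 [605.4 138.4  92.1] 21.3
0.096 398 [605.4 138.1  96.4] 21.0
0.1 75 [599.6 137.5  99.5] 20.2
0.104 80 [599.7 137.8 104. ] 16.3
0.108 292 [600.2 136.2 108.3] 16.7
0.112 103 [599.  137.4 111.9] 10.3
0.116 107 [598.9 136.9 116. ] 10.1
0.12 114 [598.9 137.2 120.1] 10.1
0.124 60 [598.1 134.4 123.5] 10.0
0.128 1 [598.5 143.3 126. ] 9.1
0.132 17 [601.7 133.1 133.8] 15.0
0.136 136 [602.8 137.1 136.2] 16.3
0.14 155 [602.8 138.2 140.1] 16.6
0.144 178 [603.1 137.6 143.9] 16.2
0.148 186 [602.9 137.6 148. ] 16.5
0.152 216 [602.9 138.6 152.2] 16.4
0.156 1371 [597.8 136.  156.5] 16.5
0.16 2418 [585.6 135.4 160.5] 9.2
0.164 23 [590.4 132.4 162.2] 4.3
```

```bash
python3 -m crank '[{"x":-0.1,"y":0,"z":-0.4,"turn":0},{"x":0,"y":0,"z":-0.4,"turn":0},{"x":0,"y":0,"z":0,"turn":0}]' && python3 -m crank '[{"x":0,"y":0,"z":0,"turn":0},{"x":0,"y":0,"z":0,"turn":0},{"x":0,"y":0,"z":0,"turn":0},{"x":0,"y":0,"z":0,"turn":0}]' 75 && python3 -m crank '[{"x":0,"y":0,"z":-1,"turn":0},{"x":0,"y":0,"z":-3,"turn":0},{"x":0,"y":0,"z":-4,"turn":0},{"x":0,"y":0,"z":-2,"turn":0},{"x":0,"y":0,"z":0,"turn":0}]'
python3 - <<'E'
from h import *
s=manip.state();print(s["tool_pos"],rot().as_matrix().round(3)[:,0],s["joint_pos"])
im,d,P=cloud("wrist");np.savez("w8.npz",im=im,P=P,d=d)
m=(d>0)&(np.hypot(P[...,0]-.5828,P[...,1]-.133)<.03)
W=P[m]
for a,b in((.157,.165),(.105,.112)):
    k=(W[:,2]>a)&(W[:,2]<b);print(k.sum(),(W[k].mean(0)*1000).round(1),(np.percentile(W[k],[1,99],0)*1000).round(1))
k=(W[:,2]>.157)&(W[:,2]<.165);A=np.c_[W[k][:,:2]-W[k][:,:2].mean(0),np.ones(k.sum())];print("top slope",np.linalg.lstsq(A,W[k][:,2],rcond=None)[0])
print(proj("wrist",[[.481,.156,.1585],[.5828,.133,.161]]))
save("w8",cv2.resize(im[100:400,100:500],(800,600)))
E
```

```text
time: 11.2
tool_pos: [0.5896, 0.1357, 0.1257]
tool_rot: [-0.001, 0.998, 0.061, 0.005]
contact_force: [-4.0, 5.2, 8.9]
gripper_width: 0.457
grasp_force: 65.2
time: 11.6
tool_pos: [0.5866, 0.1339, 0.121]
tool_rot: [0.0, 0.998, 0.061, 0.0]
contact_force: [0.6, 0.1, 1.0]
gripper_width: 0.752
grasp_force: 0.0
time: 12.1
tool_pos: [0.5889, 0.1344, 0.227]
tool_rot: [-0.0, 0.998, 0.061, 0.005]
contact_force: [-0.2, -0.5, 0.4]
gripper_width: 0.75
grasp_force: 0.0
[0.58886342 0.13441167 0.22699247] [0.993 0.121 0.009] [ 1.01320484e-01 -5.54831762e-05  1.67388282e+00 -1.42437140e-04
  1.45832198e+00  1.55037197e+00]
1226 [584.3 135.2 159.7] [[567.8 117.7 157. ]
 [600.3 151.5 162.2]]
417 [596.2 136.3 108.4] [[581.6 111.  105.7]
 [606.4 159.2 111.7]]
top slope [-2.33825603e-02  2.50125048e-05  1.59711704e-01]
[[284.89105537 323.66921989]
 [324.39772545 221.93299107]]
```

View pics/w8.png

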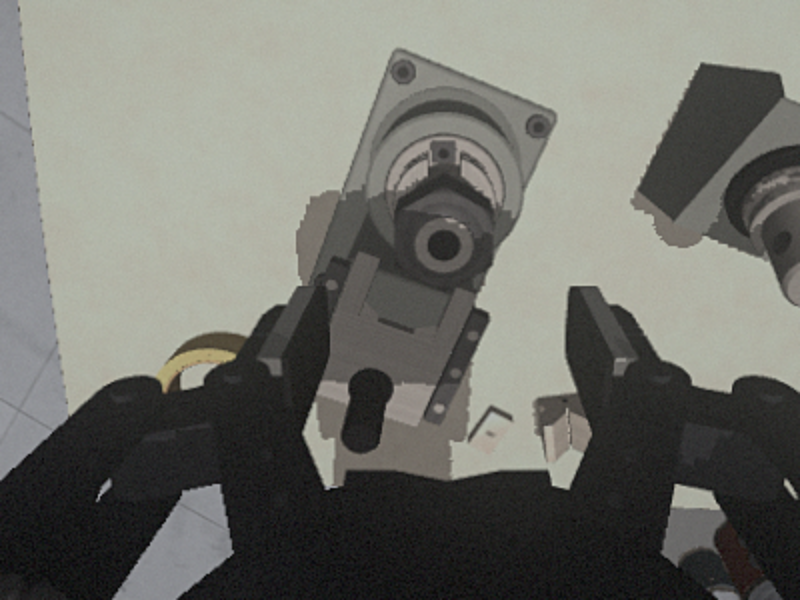

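The chuck stands seated with the dog visible in its slot (443,150). The knob is near (362,430). I'll locate it from the depth data.

Run:
```python
from h import *
for f in("w8","top"):
    P=np.load(f+".npz")["P"];m=(np.hypot(P[...,0]-.481,P[...,1]-.156)<.025)&(P[...,2]>.128)&(P[...,2]<.17)
    W=P[m];t=W[W[:,2]>.152];print(f,m.sum(),len(t),(W.mean(0)*1e3).round(1),(np.percentile(W,[2,98],0)*1e3).round(1),(t.mean(0)*1e3).round(1) if len(t) else'')
```

```text
w8 614 329 [488.8 161.2 149.6] [[478.4 153.  128.9]
 [493.7 169.9 159.3]] [486.6 161.6 157.3]
top 85 66 [483.5 157.9 154.4] [[475.8 150.6 128.8]
 [492.  167.3 162.2]] [484.1 159.2 158.8]
```

```bash
python3 -m crank '[{"x":-3.35,"y":-1.27,"z":0,"turn":0},{"x":-3.35,"y":-1.27,"z":0,"turn":0},{"x":-3.35,"y":-1.27,"z":0,"turn":0},{"x":0,"y":0,"z":0,"turn":0.13},{"x":0,"y":0,"z":0,"turn":0.13}]' && python3 -m crank '[{"x":0,"y":0,"z":0,"turn":0.13},{"x":0,"y":0,"z":0,"turn":0},{"x":0,"y":0,"z":0,"turn":0}]'
python3 - <<'E'
from h import *
s=manip.state();X=rot().as_matrix();print(s["tool_pos"],X[:,0])
im,d,P=cloud("wrist");m=(np.hypot(P[...,0]-.4845,P[...,1]-.160)<.025)&(P[...,2]>.13)&(P[...,2]<.17)
L=((P-s["tool_pos"])@X)[m];print(len(L),(np.percentile(L,[2,50,98],0)*1e3).round(1))
E
```

```text
time: 12.65
tool_pos: [0.4799, 0.1599, 0.219]
tool_rot: [0.0, 0.997, -0.071, -0.001]
contact_force: [0.3, -0.2, 0.4]
gripper_width: 0.755
grasp_force: 0.0
time: 12.95
tool_pos: [0.4813, 0.1597, 0.2198]
tool_rot: [0.0, 0.991, -0.132, -0.001]
contact_force: [0.6, 0.7, 0.1]
gripper_width: 0.744
grasp_force: 0.0
[0.48125521 0.15967399 0.21979252] [ 0.96493271 -0.26248917 -0.00207238]
586 [[ -4.4 -10.6  60.3]
 [  6.3  -2.3  62.1]
 [ 11.6   5.8  87.3]]
```

```bash
python3 -m crank '[{"x":0.3,"y":-0.25,"z":2.5,"turn":0},{"x":0,"y":0,"z":2.5,"turn":0},{"x":0,"y":0,"z":2.2,"turn":0},{"x":0,"y":0,"z":1.6,"turn":0},{"x":0,"y":0,"z":0,"turn":0}]' && python3 -m crank '[{"x":0,"y":0,"z":0,"turn":0},{"x":0,"y":0,"z":0,"turn":0},{"x":0,"y":0,"z":0,"turn":0},{"x":0,"y":0,"z":0,"turn":0},{"x":0,"y":0,"z":0,"turn":0}]' 0 && python3 -m crank '[{"x":0,"y":0,"z":0,"turn":0},{"x":0,"y":0,"z":0,"turn":0},{"x":0,"y":0,"z":0,"turn":0}]'
```

```text
time: 13.5
tool_pos: [0.4835, 0.1611, 0.1301]
tool_rot: [0.001, 0.991, -0.133, -0.003]
contact_force: [0.5, -0.8, -0.1]
gripper_width: 0.753
grasp_force: 0.0
time: 14.0
tool_pos: [0.4861, 0.1604, 0.135]
tool_rot: [0.001, 0.991, -0.134, 0.001]
contact_force: [-1.8, -5.0, 5.7]
gripper_width: 0.185
grasp_force: 58.7
time: 14.3
tool_pos: [0.4861, 0.1604, 0.135]
tool_rot: [0.001, 0.991, -0.134, 0.001]
contact_force: [-2.7, -4.7, 4.0]
gripper_width: 0.184
grasp_force: 58.7
```

```bash
python3 -m crank '[{"x":0.6,"y":0,"z":0,"turn":0},{"x":0.6,"y":0,"z":0,"turn":0},{"x":0.6,"y":0,"z":0,"turn":0},{"x":0.6,"y":0,"z":0,"turn":0},{"x":0.6,"y":0,"z":0,"turn":0}]' && python3 -m crank '[{"x":0.6,"y":0,"z":0,"turn":0},{"x":0.5,"y":0,"z":0,"turn":0},{"x":0.3,"y":0,"z":0,"turn":0},{"x":0,"y":0,"z":0,"turn":0}]' && python3 -m crank '[{"x":0.2,"y":0,"z":0,"turn":0},{"x":0.2,"y":0,"z":0,"turn":0},{"x":0,"y":0,"z":0,"turn":0}]'
```

```text
time: 14.8
tool_pos: [0.5149, 0.1527, 0.135]
tool_rot: [0.001, 0.991, -0.134, 0.0]
contact_force: [-3.7, -2.1, 4.6]
gripper_width: 0.189
grasp_force: 58.7
time: 15.2
tool_pos: [0.529, 0.149, 0.135]
tool_rot: [0.001, 0.991, -0.134, 0.001]
contact_force: [-1.6, -4.7, 5.4]
gripper_width: 0.188
grasp_force: 58.8
time: 15.5
tool_pos: [0.5295, 0.1488, 0.1349]
tool_rot: [0.001, 0.991, -0.134, -0.003]
contact_force: [-14.1, -1.5, 13.1]
gripper_width: 0.183
grasp_force: 59.6
```

The slide travelled 45 mm to its stop. I'll release and retreat upwards.

```bash
python3 -m crank '[{"x":-0.2,"y":0,"z":0,"turn":0},{"x":0,"y":0,"z":0,"turn":0},{"x":0,"y":0,"z":0,"turn":0}]' && python3 -m crank '[{"x":0,"y":0,"z":0,"turn":0},{"x":0,"y":0,"z":0,"turn":0},{"x":0,"y":0,"z":0,"turn":0},{"x":0,"y":0,"z":0,"turn":0}]' 55 && python3 -m crank '[{"x":0,"y":0,"z":-1.5,"turn":0},{"x":0,"y":0,"z":-3.5,"turn":0},{"x":0,"y":0,"z":-4,"turn":0},{"x":0,"y":0,"z":-2,"turn":0},{"x":0,"y":0,"z":0,"turn":0}]' && python3 -m crank '[{"x":0,"y":0,"z":0,"turn":0},{"x":0,"y":0,"z":0,"turn":0}]'
python3 - <<'E'
from h import *
im,d,P=cloud("wrist");S=np.array([.5828,.133])
def st(c,r,a,b):
    m=(d>0)&(np.hypot(P[...,0]-c[0],P[...,1]-c[1])<r)&(P[...,2]>a)&(P[...,2]<b);W=P[m];print(len(W),(W.mean(0)*1e3).round(1),(np.percentile(W,[2,98],0)*1e3).round(1))
st(S,.03,.155,.17);st((.528,.148),.022,.13,.154)
st((.528,.148),.022,.154,.17)
save("w9",im)
E
```

```text
time: 15.8
tool_pos: [0.5295, 0.1488, 0.135]
tool_rot: [0.001, 0.991, -0.134, -0.0]
contact_force: [-5.9, -3.7, 8.3]
gripper_width: 0.186
grasp_force: 59.0
time: 16.2
tool_pos: [0.5298, 0.1494, 0.1331]
tool_rot: [-0.0, 0.991, -0.134, 0.0]
contact_force: [0.3, 0.1, -0.7]
gripper_width: 0.551
grasp_force: 0.0
time: 16.7
tool_pos: [0.5322, 0.1497, 0.2493]
tool_rot: [-0.001, 0.991, -0.134, 0.005]
contact_force: [-0.2, 0.4, 1.5]
gripper_width: 0.549
grasp_force: 0.0
time: 16.9
tool_pos: [0.529, 0.1491, 0.2416]
tool_rot: [0.0, 0.991, -0.134, -0.001]
contact_force: [0.2, 0.1, 0.1]
gripper_width: 0.552
grasp_force: 0.0
2130 [583.2 134.9 158.5] [[564.3 116.6 155.3]
 [601.1 153.4 162. ]]
136 [534.7 147.7 142.2] [[528.6 140.8 130.6]
 [536.9 156.9 153.2]]
352 [528.6 149.4 157.9] [[520.3 141.4 154.8]
 [536.5 157.3 159.6]]
```

View pics/w9.png

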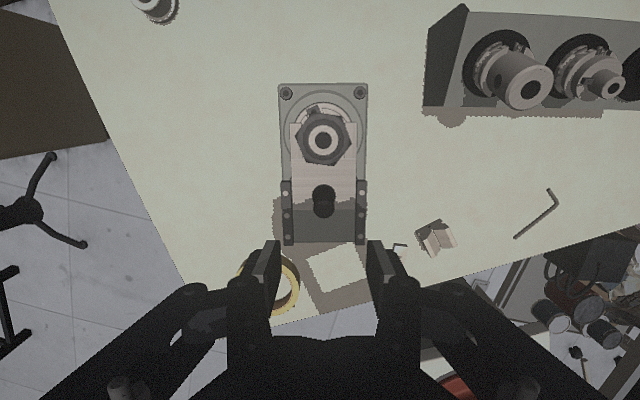

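The picture shows the chuck upright at (323,140), the fork in over its flange, the knob at (323,200) about 57 mm from the axis, and the gripper clear of everything.

```bash
python3 -c "
from plant import manip
print(manip.job_done())"
```

```text
the job is handed in; nothing more can be done
None
```

The collet chuck stands home and upright in the socket with the dogs in its slots, the lock slide is in to its stop, and the gripper is clear; I handed the job in at about 17 s, and no verdict came back.

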